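Pack out and wedge a transformer core in its bonding jig

TASK

The glued transformer core has to be kept pressed against the fence of its bonding jig while the glue grabs. Pull the drawer open by its handle and stand packing plates from it on the jig's base plate, in the gap between core and end stop, until what is left of the gap is narrow enough for the wedge to close, then push the wedge from the same drawer upright, point down and flat side to the plates, into what is left of the gap until you feel it go tight. Finish while still gripping the wedge and pressing it down with a steady hand, so that plates and core are clamped against the fence; do not force it, ferrite chips, and leave the other things on the bench alone.

Things in the scene. Friction and masses are not known exactly. Their poses are not given: they have to be found in the camera images.
- jig: Bonding jig, fixed: ground steel base plate 120 mm in x, 220 mm in y, 16 mm thick. Origin: middle of its far (+x) edge, underside; x points away from the robot (jig turned up to 9 degrees). On its centre line x = -60 mm stand, in order of y: fence, core, open gap, end stop. It is on the robot's left or right, the drawer unit on the other side.
- fence: Steel fence screwed to the base plate: 90 mm in x, 20 mm thick, 38 mm high. Origin: bottom middle of its face towards the core, at (-60, -80, 16) mm in the jig's frame; the block lies on the -y side of it.
- core: Transformer: dark ferrite E cores, 80 mm in x, 76 mm in y, 40 mm high; its taped winding stands 7 mm above the ferrite over the middle 54 mm of y. About 0.85 kg, loose on the base plate, back end against the fence. Origin: centre of the underside, jig's axes; its face towards the gap is 38 mm in +y. Friction of core, plates, wedge and jig parts on one another is about 0.25.
- stop: Steel end stop, bolted to the base plate, stays where it is. Its upright face towards the gap is 90 mm in x, 38 mm high. Origin: bottom middle of that face, on top of the base plate; the stop lies on the +y side of it, jig's axes. The gap between core and stop is 14 to 28 mm, different each time.
- drawer (a joint): How far the drawer is out, in m: 0 shut (the start), 0.15 fully out. It slides along the unit's -x with about 2 N of friction and stays where it is left. Pulled out 0.14, plates and wedge stand 65 mm clear in front of the unit.
- drawer_handle (a point): Middle of the drawer's handle, a round steel bar 11 mm thick, 110 mm long along the unit's y, 42 mm in front of the drawer's front, 85 mm above the bench. Moves with the drawer.
- case: Grey steel bench-top unit with one drawer, fixed: 250 mm wide (y), 190 mm deep (x), 114 mm high. Origin: bottom middle of its front; x points into it, away from the robot (turned up to 9 degrees).
- drawer_rack (a point): Point on the drawer's floor, 12 mm above the bench, under the middle of the slotted plywood rack block (84 mm in x, 32 mm high); moves with the drawer, unit's axes. Plates stand upright at y = -80, -35, +10 mm, the wedge with its flat face at y = +55, widths along x. Drawer sides reach 58 mm above the bench, its front 108 mm, with its inner face 65 mm before this point.
- plate1: Packing plate of brown fibre board: 40 mm wide (x), 8 mm thick (y), 70 mm tall, 32 g. Origin: centre of its underside. Best taken from above near its top, by the two narrow edges 40 mm apart, with the fingertips over 44 mm above its underside so that they pass over the core. Gripping it 8 mm off centre in y, towards the stop, keeps the fingers clear of a plate already in the gap.
- plate2: Packing plate, same as plate1.
- plate3: Packing plate, same as plate1. A plate not needed stays in the rack.
- wedge: Wedge of the same brown board, 46 mm wide (x), 78 mm tall, 62 g, standing point down in the rack. Origin: on the tip, middle of the width, on the flat face (upright, at y = 0). The +y side slopes: 2.5 mm thick at the tip, 0.34 mm more per mm up, 19.5 mm from 50 mm up. Carried over without turning it round, its flat side faces the core.
- wedge_head (a point): Middle of the wedge's straight head (64 mm above its tip, y = 9.75 mm): 46 mm wide, 19.5 mm thick, 28 mm high, to be gripped by the 46 mm width. The wedge bears on the stop's top edge and closes a remaining gap of 3.5 to 15 mm; if more is left it drops to the base plate and is loose. Pressed down with about 10 N it clamps with 10 to 20 N.
- spool: Bystander: grey solder spool, 54 mm across, 32 mm high, in the middle of the bench. Origin: centre of its underside.
- flux: Bystander: amber flux bottle, 36 mm across, 85 mm high, farther back. Origin: centre of its underside.
- tipclean: Bystander: round soldering-tip cleaner, 72 mm across, 50 mm high, on the left. Origin: centre of its underside.
- driver: Bystander: screwdriver lying on the right. Origin: under its middle.

How it is judged:
By the outcome, as a careful person would: the job done as asked, in the order asked, and still so for the second after the job is handed in, while the arm keeps its last pose, push and grip.
It also fails if it takes over 72 s, if anything falls off the work surface, if the arm or the gripper's body presses on something with over 40 N, if the wrist force passes 120 N, or if a joint passes its speed limit or range.

ROBOT

A 6-joint arm with a two-finger parallel gripper is mounted at the origin on the work surface. World frame = base frame: x ahead of the robot, y to its left, z up, the work surface at z = 0. Lengths are in m, angles in rad, forces in N, time in s.
With the tool pointing down it reaches from about 0.35 to 0.85 m from the base axis. Payload 8.1 kg.
Tool frame: the origin (TCP) lies on the mounting face of the last link; the fingertips stand 186 mm ahead of it and the grasp point (between the pads) lies 167 mm ahead of it; z points along the fingers, y is the line along which they close (so a half turn about z gives the same grasp; the last joint's range is limited). The gripper opens to 93 mm and grips with 3 to 60 N. Pads are 15 mm wide; open, the fingers measure 128 mm over their backs; the gripper's body (75 mm by 188 mm) begins 65 mm behind the grasp point.
Start: joints at [1.098, 0.13, 1.488, -0, 1.523, -0.085], TCP at [0.227, 0.555, 0.405] pointing down, gripper open.
Joint ranges: [-2.96, 2.96], [-0.89, 2.26], [0.02, 2.5], [-1.34, 4.48], [0, 2.73], [-2.66, 2.66]. Speed limits (rad/s): [2.39, 2.39, 2.79, 3.14, 3.14, 3.14].

INTERFACE

Orientations are given as a rotation vector (axis times angle).
In Python, from plant import read_state, read_camera, camera_params, close_job gives the robot as it stands. The module is installed in compiled form; this text tells all that it offers.
- The arm moves only by the tool servo_tool, never from a script. Its argument "increments" is a list of rows, each an object with "slide": the shift along the tool's x, y, z in mm, a list of three; "dr": the turn, a rotation vector about the tool's x, y, z in rad, a list of three; "jaw": the closure, from 0 (fully open) to 1 (shut). In form: [{"slide": [x, y, z], "dr": [ax, ay, az], "jaw": jaw}, ...]. A call has 1 to 20 rows; each row is the pose to reach, as a shift and turn from the pose commanded when the call began, along the tool's axes at that moment; what a row does not reach only later rows make up. A row lasts 1/10 s, in which the tool goes at most 50 mm and 8.59 degrees, less where a joint would pass 70% of its speed; a pose out of reach is approached as far as the arm can. A call with a gripper value outside its range is refused whole. The fingers move at their own pace and stop on an object; "force" is the grip in N (left out, the last holds). Time passes only in rows, so rows that repeat a pose let the fingers close. It gives the time, the measured TCP pose, the force, the opening and the grip force at its end, in the units of the state.
- read_state(): the state, without advancing time (a new reading comes with each control period).
- read_camera(name): name is "scene" or "top" or "wrist"; returns (picture, depth): 384x512x3 uint8, red, green, blue; 384x512 float32, m along the optical axis (not along the pixel's ray), 0 where there is no reading.
- camera_params(name): a dict with "fx", "fy", "cx", "cy" (pixels), "k1" (the pictures are not rectified: a ray, as slopes to the right and down, at radius r is drawn at 1 + k1 r^2 times it, then the intrinsics apply), "rvec" (rotation vector, rad) and "tvec" (3), from world to camera coordinates, as OpenCV has them. Camera axes: x right, y down, z forward; pixel columns grow to the right and rows downward; lengths in m; the calibration is good to about 2 mm. A picture is of the moment at which its call begins: read the wrist's pose just before it. camera_params takes no time and is no camera call; for the wrist camera it gives the pose at the moment of the call.
- close_job(): hands the job in; it is judged then, once.
The state is a dict: "t": time; "q": joint angles; "dq": joint speeds; "joint_torque": joint torques, N m; "tool_pos": TCP position; "orientation": TCP orientation; "force": force on the tool from outside, world axes, zero at the start; "wrist_torque": the same for the moment, N m; "opening": finger opening in m; "gripper_force": force on a finger pad.
Only numpy, scipy, OpenCV 4.12 (cv2) and the standard library are available. Lean on these libraries where they do the work, as an engineer would, in place of code of your own. Each camera call takes 0.05 s, during which the arm holds its last target. There are 200 camera calls.

## Working session

There is one attempt and no reset: what is moved stays moved. The work goes in short steps, Python scripts to look and compute and a tool call to move; the robot and the scene stay as the last step left them, time stands still between calls to the robot, and variables do not carry over. Pictures are saved under pics/ and viewed, at most 10 in all, crops included, and the job is handed in when it is done.

Besides the shell and the picture viewer there is one more tool, called by a JSON object that holds its "name" and its "arguments". servo_tool: Moves the arm, as the interface text tells. Its arguments: {"type":"object","properties":{"increments":{"type":"array"},"force":{"type":"number"}},"required":["increments"]}

```bash
mkdir -p pics; cat > h.py <<'E'
import numpy as np, cv2
from plant import *
def cam(n):
    p=camera_params(n); im,d=read_camera(n)
    K=np.array([[p['fx'],0,p['cx']],[0,p['fy'],p['cy']],[0,0,1.]])
    D=np.array([p['k1'],0,0,0,0.])
    R=cv2.Rodrigues(np.array(p['rvec'],float))[0]; t=np.array(p['tvec'],float)
    v,u=np.mgrid[0:384,0:512]
    n_=cv2.undistortPoints(np.stack([u,v],-1).reshape(-1,1,2).astype(np.float64),K,D).reshape(384,512,2)
    pc=np.concatenate([n_*d[...,None],d[...,None]],-1)
    W=(pc-t)@R
    W[d==0]=np.nan
    return im,d,W,dict(K=K,D=D,R=R,t=t,n=n_)
def save(im,name,s=1.5): cv2.imwrite('pics/'+name,cv2.resize(im[...,::-1],None,fx=s,fy=s))
E
python3 - <<'E'
from h import *
print(read_state())
for n in ['top','scene']:
    im,d,W,c=cam(n); np.savez(n+'.npz',im=im,W=W); save(im,n+'.png'); print(n,-c['R'].T@c['t'],c['K'][0,0])
E
```

```text
{'t': 0.0, 'q': array([ 1.09761013e+00,  1.31155583e-01,  1.48927563e+00,  2.50409497e-06,
        1.52301165e+00, -8.53473002e-02]), 'dq': array([ 0.00020672, -0.00129703, -0.00011586,  0.00014491,  0.00101432,
       -0.00037821]), 'joint_torque': array([ 6.92668364e-04, -5.59839427e+01, -4.91763711e+01,  7.67859514e-02,
        3.50136822e-02, -1.26263099e-04]), 'tool_pos': array([0.2267569 , 0.55525082, 0.40369248]), 'orientation': array([-6.05306058e-01, -3.08220406e+00,  2.79216258e-03]), 'force': array([ 0.51412626, -0.17310133,  0.36070663]), 'wrist_torque': array([4.63880976e-02, 1.84854992e-02, 9.53895078e-05]), 'gripper_force': 0.0, 'opening': 0.09306498940239392}
top [ 0.34413184 -0.00484629  1.35255974] 392.12925305567836
scene [ 1.54254868 -0.62601168  1.32964404] 483.8048672103987
```

View pics/top.png

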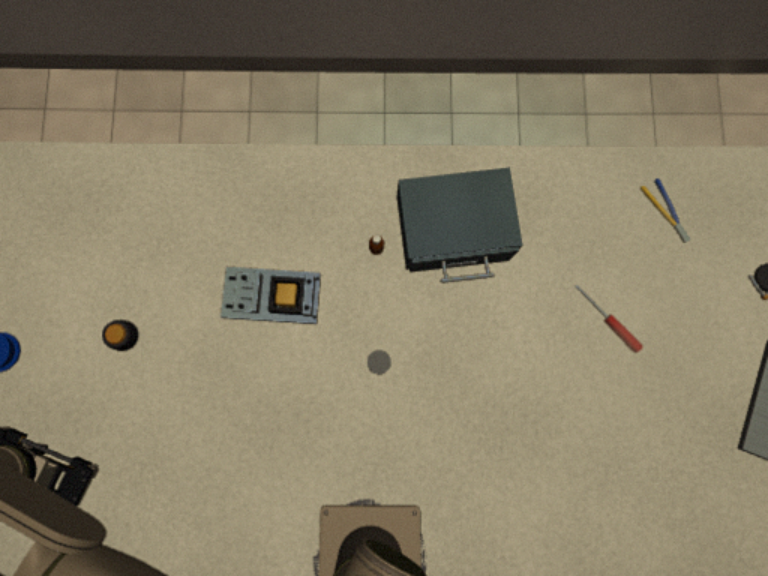

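View pics/scene.png

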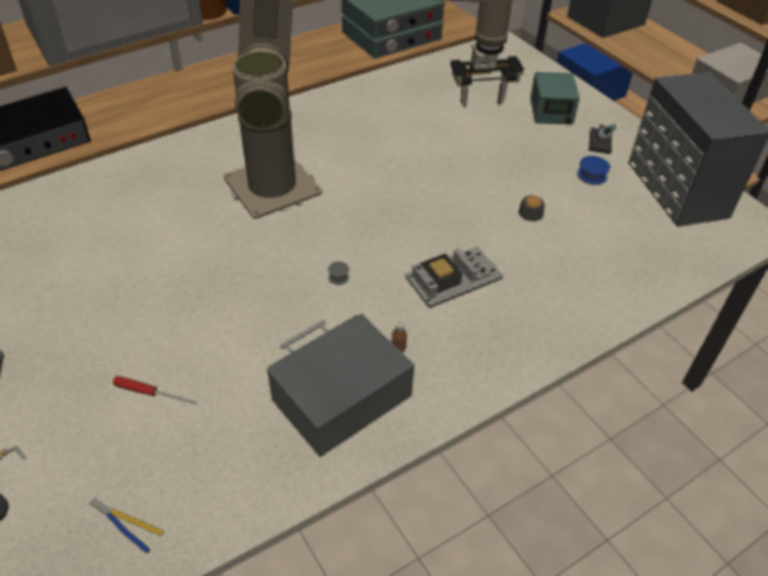

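The top view shows the jig on the left at about (270,295), with fence, core and stop. The drawer unit is at (460,220) with its handle at (468,275). The scene view shows the same layout, with the flux bottle between the two.

```bash
python3 - <<'E'
from h import *
z=np.load('top.npz'); W=z['W']; im=z['im']
def rect(m,name):
    P=W[m][:,:2]; print(name,m.sum(),cv2.minAreaRect((P*1000).astype(np.float32)), 'z',np.median(W[m][:,2]))
Z=W[...,2]; v,u=np.mgrid[0:384,0:512]
reg=lambda a,b,c,d_:(u>=a/1.5)&(u<=b/1.5)&(v>=c/1.5)&(v<=d_/1.5)
rect(reg(385,535,155,265)&(Z>.105)&(Z<.125),'case')
mh=reg(435,505,262,290)&(Z>.07)&(Z<.1); 
rect(mh,'handle'); print(W[mh].mean(0))
P=W[mh]; Q=P[P[:,0]<P[:,0].min()+.03]; 
rect(reg(215,330,260,328)&(Z>.009)&(Z<.07),'jig')
rect(reg(215,330,260,328)&(Z>.045)&(Z<.06),'fence/stop/ferrite')
rect(reg(260,312,270,320)&(Z>.05)&(Z<.075),'core')
for n,r in dict(spool=(360,400,345,380),flux=(362,392,230,256)).items():
    m=reg(*r)&(Z>.02); rect(m,n)
E
```

```text
case 4161 ((736.62255859375, -195.5800018310547), (191.63742065429688, 250.71884155273438), 7.135790824890137) z 0.11235794568924037
handle 160 ((618.0457763671875, -208.1890869140625), (48.337615966796875, 123.39323425292969), 6.253607273101807) z 0.08735425437514738
[ 0.60548241 -0.20826719  0.08709935]
jig 2155 ((572.0931396484375, 229.89028930664062), (219.88955688476562, 120.88484191894531), 86.41971588134766) z 0.024663736628093704
fence/stop/ferrite 710 ((570.0919799804688, 211.03245544433594), (161.55902099609375, 89.7802734375), 86.5792465209961) z 0.05365486601252067
core 612 ((567.1463012695312, 178.40249633789062), (96.1058578491211, 89.53085327148438), 88.006591796875) z 0.05560615285945064
spool 203 ((419.07012939453125, -19.832103729248047), (50.0595817565918, 50.363101959228516), 0.4317764937877655) z 0.03023876663672164
flux 100 ((685.6883544921875, -12.274965286254883), (29.855642318725586, 32.65327835083008), 10.838440895080566) z 0.05695543507693379
```

```bash
cat >> h.py <<'E'
from scipy.spatial.transform import Rotation as Ro
CASE=np.radians(7.13); JIG=np.radians(-3.58)
def go(gx,gy,gz,yaw,sign=1,base=None):
    """grasp point target (m), tool z down, tool y along sign*(cos yaw,sin yaw); prints slide/dr from current pose"""
    s=read_state(); p0,r0=(s['tool_pos'],Ro.from_rotvec(s['orientation'])) if base is None else base
    y=sign*np.array([np.cos(yaw),np.sin(yaw),0]); z=np.array([0,0,-1.]); x=np.cross(y,z)
    R1=Ro.from_matrix(np.c_[x,y,z]); p1=np.array([gx,gy,gz+.167])
    print('slide',np.round(r0.inv().apply(p1-p0)*1000,1),'dr',np.round((r0.inv()*R1).as_rotvec(),4))
    return p1,R1
E
python3 - <<'E'
from h import *
s=read_state(); R=Ro.from_rotvec(s['orientation']).as_matrix(); print(R.round(3))
p=camera_params('wrist'); Rc=cv2.Rodrigues(np.array(p['rvec']))[0]; c=-Rc.T@p['tvec']
print('cam in tool',R.T@(c-s['tool_pos']),'\n',(R.T@Rc.T).round(3),p['fx'])
for sg in (1,-1): go(.60,.20,.30,JIG,sg)
E
```

```text
[[-0.926  0.378 -0.001]
 [ 0.378  0.926 -0.001]
 [ 0.    -0.002 -1.   ]]
cam in tool [ 0.07720392 -0.00116477  0.02089107] 
 [[ 0.    -0.96  -0.279]
 [ 1.    -0.     0.001]
 [-0.001 -0.279  0.96 ]] 285.1861320020853
slide [-479.9 -187.9  -63. ] dr [-1.5000e-03  9.0000e-04  1.2455e+00]
slide [-479.9 -187.9  -63. ] dr [-1.0000e-03 -1.7000e-03 -1.8961e+00]
```

```bash
python3 - <<'E'
from h import *
go(.572,.158,.17,JIG)
E
```

```text
slide [-469.8 -237.1   67.1] dr [-1.5000e-03  9.0000e-04  1.2455e+00]
```

{"name": "servo_tool", "arguments": {"increments": [{"slide":[-470,-237,0],"dr":[-0.0015,0.001,1.245],"jaw":0},{"slide":[-470,-237,0],"dr":[-0.0015,0.001,1.245],"jaw":0},{"slide":[-470,-237,0],"dr":[-0.0015,0.001,1.245],"jaw":0},{"slide":[-470,-237,0],"dr":[-0.0015,0.001,1.245],"jaw":0},{"slide":[-470,-237,0],"dr":[-0.0015,0.001,1.245],"jaw":0},{"slide":[-470,-237,0],"dr":[-0.0015,0.001,1.245],"jaw":0},{"slide":[-470,-237,0],"dr":[-0.0015,0.001,1.245],"jaw":0},{"slide":[-470,-237,30],"dr":[-0.0015,0.001,1.245],"jaw":0},{"slide":[-470,-237,67],"dr":[-0.0015,0.001,1.245],"jaw":0},{"slide":[-470,-237,67],"dr":[-0.0015,0.001,1.245],"jaw":0},{"slide":[-470,-237,67],"dr":[-0.0015,0.001,1.245],"jaw":0},{"slide":[-470,-237,67],"dr":[-0.0015,0.001,1.245],"jaw":0},{"slide":[-470,-237,67],"dr":[-0.0015,0.001,1.245],"jaw":0},{"slide":[-470,-237,67],"dr":[-0.0015,0.001,1.245],"jaw":0},{"slide":[-470,-237,67],"dr":[-0.0015,0.001,1.245],"jaw":0}]}}

```text
t: 1.6
tool_pos: [0.572, 0.1595, 0.3387]
orientation: [-2.287, -2.153, -0.004]
force: [-0.2, 1.0, -0.2]
opening: 0.093
gripper_force: 0.0
```

```bash
python3 - <<'E'
from h import *
s=read_state(); print(s['tool_pos'],s['q'].round(3),s['force'])
im,d,W,c=cam('wrist'); np.savez('jig.npz',im=im,W=W); save(im,'jig.png')
J=np.array([[np.cos(JIG),-np.sin(JIG)],[np.sin(JIG),np.cos(JIG)]])
Z=W[...,2]; ok=(d>0)
m=ok&(Z>.01)&(Z<.075)&(W[...,0]>.49)&(W[...,0]<.65)&(W[...,1]>.1)&(W[...,1]<.37)
print(cv2.minAreaRect((W[m][:,:2]*1000).astype(np.float32)), np.histogram(Z[m],bins=np.arange(.01,.075,.004)))
E
```

```text
[0.57196413 0.15950073 0.33866663] [0.185 0.152 1.587 0.002 1.401 0.245] [-0.15746379  1.03809377 -0.19708134]
((572.3046875, 231.34335327148438), (219.0400848388672, 120.68975830078125), 86.39327239990234) (array([ 707, 9605,  109, 2838,  845,  107,  527,   86,  516,   85, 3441,
       3646, 2498,  372,    0,    0]), array([0.01 , 0.014, 0.018, 0.022, 0.026, 0.03 , 0.034, 0.038, 0.042,
       0.046, 0.05 , 0.054, 0.058, 0.062, 0.066, 0.07 , 0.074]))
```

View pics/jig.png

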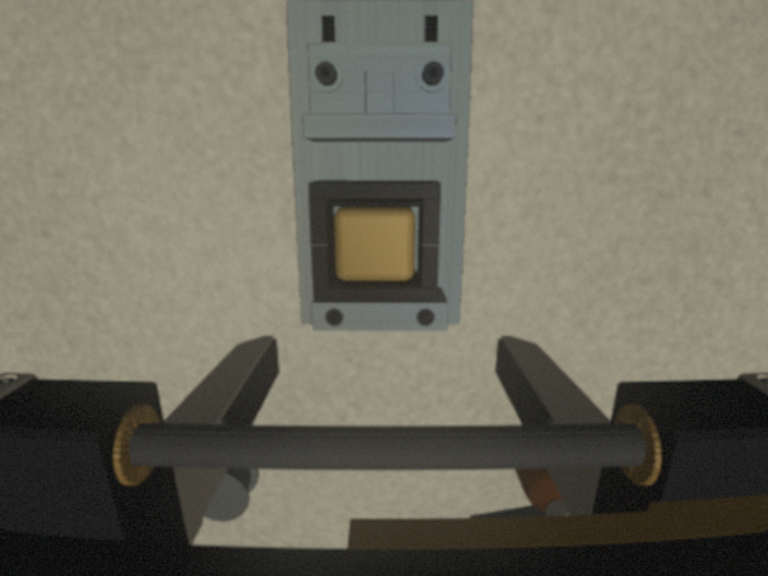

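The wrist view shows the jig upright in the picture. The stop's front edge is at row 140, the core's gap face at row 181, and the fence is at the bottom at row 305–330.

```bash
python3 - <<'E'
from h import *
z=np.load('jig.npz'); W=z['W'];im=z['im'].astype(int).sum(-1)
C=np.array([.5723,.2313]); a=np.radians(-3.61); ex=np.array([np.cos(a),np.sin(a)]); ey=np.array([-ex[1],ex[0]])
xj=(W[...,:2]-C)@ex*1000-0; yj=(W[...,:2]-C)@ey*1000
for r in range(70,215,2):
    k=slice(240,262); print(r,np.round(np.median(yj[r,k]),1),np.round(np.median(W[r,k,2])*1000,1),int(np.median(im[r,k])),end=' | ')
m=(W[...,2]>.05)&(W[...,2]<.058)
for n,(lo,hi) in dict(stop=(5,70),core=(-85,4)).items():
    s=m&(yj>lo)&(yj<hi)&(abs(xj)<60); print('\n',n,np.percentile(xj[s],[.5,99.5]),np.percentile(yj[s],[.3,1,3,97,99,99.7]),end='')
E
```

```text
70 43.0 25.5 347 | 72 41.1 25.5 346 | 74 39.4 25.2 341 | 76 34.4 53.0 328 | 78 32.7 53.1 346 | 80 nan nan 338 | 82 29.4 53.0 338 | 84 27.7 53.3 342 | 86 26.0 53.5 346 | 88 24.3 53.1 349 | 90 22.6 53.4 348 | 92 nan nan 213 | 94 21.0 21.0 267 | 96 19.3 15.2 346 | 98 17.4 15.4 343 | 100 15.4 15.3 343 | 102 13.4 15.5 344 | 104 11.5 15.3 344 | 106 9.5 14.8 345 | 108 nan nan 343 | 110 5.5 14.7 343 | 112 3.5 15.1 343 | 114 1.5 15.1 342 | 116 -0.5 14.7 340 | 118 -2.5 14.9 344 | 120 -3.9 35.5 231 | 122 -5.0 55.1 151 | 124 -6.8 55.1 162 | 126 -8.6 54.6 160 | 128 -10.3 55.1 161 | 130 -12.1 55.4 165 | 132 -13.9 54.7 127 | 134 -15.2 61.2 115 | 136 -16.9 62.1 131 | 138 -19.3 55.4 163 | 140 nan nan 238 | 142 -22.4 59.9 286 | 144 nan nan 328 | 146 -25.9 61.0 348 | 148 -27.7 61.1 349 | 150 -29.5 61.0 347 | 152 -31.3 61.0 344 | 154 -33.0 61.4 346 | 156 -34.9 61.2 341 | 158 -36.7 61.0 345 | 160 -38.5 61.3 344 | 162 nan nan 344 | 164 -42.2 61.2 340 | 166 -44.1 61.0 338 | 168 -46.0 60.8 340 | 170 -47.8 61.0 339 | 172 nan nan 336 | 174 -51.5 61.3 335 | 176 -53.4 61.2 332 | 178 -55.4 60.9 332 | 180 -57.2 61.3 328 | 182 -59.2 61.1 325 | 184 -61.3 60.3 290 | 186 -63.4 59.6 242 | 188 -66.2 56.3 118 | 190 -66.7 61.8 127 | 192 -68.4 62.4 139 | 194 -72.4 55.6 155 | 196 -74.5 55.2 154 | 198 -76.5 55.2 151 | 200 -78.5 55.2 154 | 202 -81.3 53.0 309 | 204 -83.4 52.9 340 | 206 -85.3 53.3 345 | 208 -87.4 53.1 339 | 210 nan nan 341 | 212 -91.6 53.2 339 | 214 -93.6 53.3 333 | 
 stop [-44.40232056  44.58461937] [20.96972412 21.00144498 21.06837023 35.28711677 35.46199538 35.53758132]
 core [-43.12455826  41.41286042] [-84.65916458 -84.38310196 -83.46566935  -5.00189014  -4.13771881
  -4.07119537]
```

Stop face at y_j≈+21 and core face at ≈−4 give a gap of about 25 mm, so two plates leave about 9 mm for the wedge. Next is the handle.

```bash
python3 - <<'E'
from h import *
go(.606,-.262,.20,CASE)
E
```

```text
slide [-418.6   59.4  -29. ] dr [ 0.0022 -0.0019 -0.1847]
```

{"name": "servo_tool", "arguments": {"increments": [{"slide":[-418.6,59.4,-29],"dr":[0.0022,-0.0019,-0.1847],"jaw":0.7},{"slide":[-418.6,59.4,-29],"dr":[0.0022,-0.0019,-0.1847],"jaw":0.7},{"slide":[-418.6,59.4,-29],"dr":[0.0022,-0.0019,-0.1847],"jaw":0.7},{"slide":[-418.6,59.4,-29],"dr":[0.0022,-0.0019,-0.1847],"jaw":0.7},{"slide":[-418.6,59.4,-29],"dr":[0.0022,-0.0019,-0.1847],"jaw":0.7},{"slide":[-418.6,59.4,-29],"dr":[0.0022,-0.0019,-0.1847],"jaw":0.7},{"slide":[-418.6,59.4,-29],"dr":[0.0022,-0.0019,-0.1847],"jaw":0.7},{"slide":[-418.6,59.4,-29],"dr":[0.0022,-0.0019,-0.1847],"jaw":0.7},{"slide":[-418.6,59.4,-29],"dr":[0.0022,-0.0019,-0.1847],"jaw":0.7},{"slide":[-418.6,59.4,-29],"dr":[0.0022,-0.0019,-0.1847],"jaw":0.7},{"slide":[-418.6,59.4,-29],"dr":[0.0022,-0.0019,-0.1847],"jaw":0.7}]}}

```text
t: 2.75
tool_pos: [0.6058, -0.2628, 0.3664]
orientation: [-2.081, -2.353, 0.001]
force: [0.2, -0.4, -0.5]
opening: 0.0279
gripper_force: 0.0
```

```bash
python3 - <<'E'
from h import *
s=read_state(); print(s['tool_pos'],s['opening'],s['t'])
im,d,W,c=cam('wrist'); np.savez('han.npz',im=im,W=W); save(im,'han.png')
C=np.array([.6006,-.2126]); a=CASE; ex=np.array([np.cos(a),np.sin(a)]); ey=np.array([-ex[1],ex[0]])
X=(W[...,:2]-C)@ex*1000; Y=(W[...,:2]-C)@ey*1000; Z=W[...,2]*1000
m=(Z>80)&(Z<96)&(abs(X)<15)&(abs(Y)<80)
print(m.sum(),np.percentile(X[m],[1,50,99]),np.percentile(Y[m],[1,50,99]),np.percentile(Z[m],[5,50,98]))
A=np.polyfit(Y[m],X[m],1);print('slope',A)
f=(Z>104)&(Z<120)&(abs(Y)<60)&(X>10)&(X<150); print('front edge X', np.percentile(X[f],[.5,1,2]))
E
```

```text
[ 0.6058015  -0.26278268  0.366449  ] 0.027898292889444194 2.75
1801 [-5.35080519  0.82309437 14.08562388] [-55.9914056    8.05786379  58.14516666] [85.4880117  88.51761839 90.60041072]
slope [-7.99390600e-04  1.20457543e+00]
front edge X [42.38999836 42.82641529 43.8298198 ]
```

View pics/han.png

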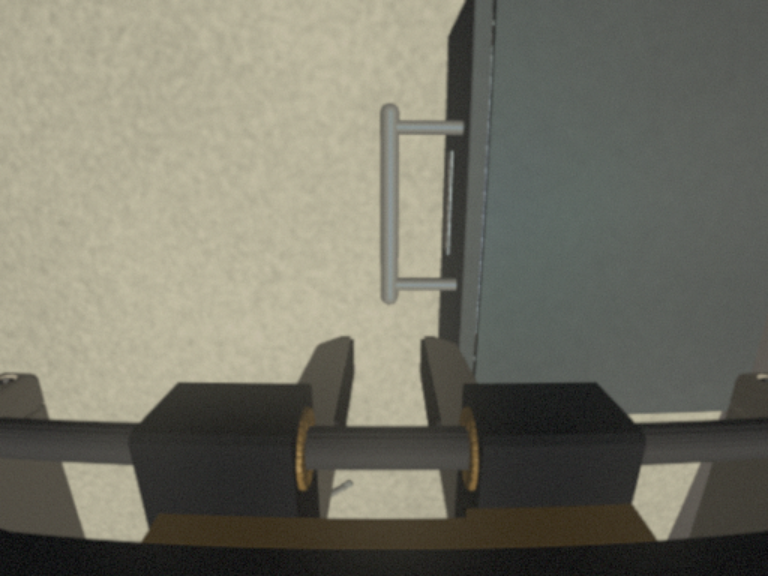

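The handle bar is vertical in the picture at column 390, rows 105–300, parallel to the drawer front at column 445, which matches the estimate. Now I descend onto it.

```bash
python3 - <<'E'
from h import *
go(.6003,-.2116,.085,CASE)
E
```

```text
slide [ 50.6   0.8 114.3] dr [-0.0012 -0.0002 -0.0009]
```

{"name": "servo_tool", "arguments": {"increments": [{"slide":[50.6,1,0],"dr":[0,0,0],"jaw":0.7},{"slide":[50.6,1,0],"dr":[0,0,0],"jaw":0.7},{"slide":[50.6,1,40],"dr":[0,0,0],"jaw":0.7},{"slide":[50.6,1,75],"dr":[0,0,0],"jaw":0.7},{"slide":[50.6,1,100],"dr":[0,0,0],"jaw":0.7},{"slide":[50.6,1,114],"dr":[0,0,0],"jaw":0.7},{"slide":[50.6,1,114],"dr":[0,0,0],"jaw":0.7},{"slide":[50.6,1,114],"dr":[0,0,0],"jaw":1},{"slide":[50.6,1,114],"dr":[0,0,0],"jaw":1},{"slide":[50.6,1,114],"dr":[0,0,0],"jaw":1},{"slide":[50.6,1,114],"dr":[0,0,0],"jaw":1},{"slide":[50.6,1,114],"dr":[0,0,0],"jaw":1}], "force": 30}}

```text
t: 4.0
tool_pos: [0.6008, -0.2133, 0.2543]
orientation: [2.08, 2.352, -0.001]
force: [-2.4, 0.9, 6.9]
opening: 0.0102
gripper_force: 30.0
```

{"name": "servo_tool", "arguments": {"increments": [{"slide":[0,-5,0],"dr":[0,0,0],"jaw":1},{"slide":[0,-15,0],"dr":[0,0,0],"jaw":1},{"slide":[0,-30,0],"dr":[0,0,0],"jaw":1},{"slide":[0,-46,0],"dr":[0,0,0],"jaw":1},{"slide":[0,-62,0],"dr":[0,0,0],"jaw":1},{"slide":[0,-78,0],"dr":[0,0,0],"jaw":1},{"slide":[0,-94,0],"dr":[0,0,0],"jaw":1},{"slide":[0,-110,0],"dr":[0,0,0],"jaw":1},{"slide":[0,-124,0],"dr":[0,0,0],"jaw":1},{"slide":[0,-134,0],"dr":[0,0,0],"jaw":1},{"slide":[0,-139,0],"dr":[0,0,0],"jaw":1},{"slide":[0,-141,0],"dr":[0,0,0],"jaw":1},{"slide":[0,-141,0],"dr":[0,0,0],"jaw":1},{"slide":[0,-141,0],"dr":[0,0,0],"jaw":1},{"slide":[0,-141,0],"dr":[0,0,0],"jaw":0.7},{"slide":[0,-141,0],"dr":[0,0,0],"jaw":0.7},{"slide":[0,-141,0],"dr":[0,0,0],"jaw":0.7}], "force": 30}}

```text
t: 5.7
tool_pos: [0.46, -0.2301, 0.2521]
orientation: [-2.081, -2.352, 0.002]
force: [-0.3, 0.4, 0.2]
opening: 0.027
gripper_force: 0.0
```

```bash
python3 - <<'E'
from h import *
s=read_state(); print(s['tool_pos'],s['opening'],s['t'])
# handle now; view pose: camera above rack, ~ 75 mm behind handle
a=CASE; ex=np.array([np.cos(a),np.sin(a)]); ey=np.array([-ex[1],ex[0]])
h=s['tool_pos'][:2]; v=h+.115*ex-.09*ey; print(v); go(*v,.27,CASE)
E
```

```text
[ 0.46002724 -0.23014036  0.25210397] 0.026978295461362684 5.7
[ 0.58530885 -0.30517047]
slide [ -89.8  114.8 -185.1] dr [-0.0018  0.0001 -0.0019]
```

{"name": "servo_tool", "arguments": {"increments": [{"slide":[0,0,-40],"dr":[0,0,0],"jaw":0.7},{"slide":[0,0,-90],"dr":[0,0,0],"jaw":0.7},{"slide":[-40,40,-120],"dr":[0,0,0],"jaw":0.3},{"slide":[-90,115,-185],"dr":[0,0,0],"jaw":0.3},{"slide":[-90,115,-185],"dr":[0,0,0],"jaw":0.3},{"slide":[-90,115,-185],"dr":[0,0,0],"jaw":0.3},{"slide":[-90,115,-185],"dr":[0,0,0],"jaw":0.3},{"slide":[-90,115,-185],"dr":[0,0,0],"jaw":0.3}]}}

```text
t: 6.5
tool_pos: [0.5856, -0.3053, 0.4359]
orientation: [-2.079, -2.352, 0.003]
force: [-1.1, 0.0, -0.2]
opening: 0.0645
gripper_force: 0.0
```

```bash
python3 - <<'E'
from h import *
s=read_state(); print(s['tool_pos'],s['opening'],s['t'])
im,d,W,c=cam('wrist'); np.savez('drw.npz',im=im,W=W); save(im,'drw.png')
h=np.array([.460,-.2301]); a=CASE; ex=np.array([np.cos(a),np.sin(a)]); ey=np.array([-ex[1],ex[0]])
X=(W[...,:2]-h)@ex*1000; Y=(W[...,:2]-h)@ey*1000; Z=W[...,2]*1000
m=(Z>70)&(Z<95)&(X>50)&(X<180)&(abs(Y)<110)
n,l,st,ce=cv2.connectedComponentsWithStats(m.astype(np.uint8))
for i in range(1,n):
    if st[i,4]>25:
        k=l==i; print(st[i],'X',np.percentile(X[k],[2,50,98]).round(1),'Y',np.percentile(Y[k],[2,50,98]).round(1),'Z',np.percentile(Z[k],[5,50,95]).round(1),im[k].mean(0).round())
E
```

```text
[ 0.58558742 -0.30529545  0.43592272] 0.06450789489979065 6.5
[197   0  12 195 810] X [51.7 52.6 53.3] Y [-104.2    6.2   96.9] Z [71.3 83.1 93.7] [62. 61. 56.]
[ 240   22   44   25 1058] X [ 96.1 118.1 140.3] Y [56.5 64.5 76. ] Z [75.  88.7 90. ] [77. 54. 40.]
[243  85  36   8 287] X [ 98.2 118.1 137. ] Y [ 6.4 10.3 13.6] Z [76.2 81.1 82.3] [90. 67. 51.]
[243 125  35   8 278] X [ 98.1 117.  136.6] Y [-38.1 -34.  -30.1] Z [78.7 80.9 82.2] [96. 72. 55.]
[244 162  34   9 267] X [ 98.  117.  136.1] Y [-82.8 -78.1 -75.3] Z [73.6 80.9 82.3] [93. 72. 56.]
```

View pics/drw.png

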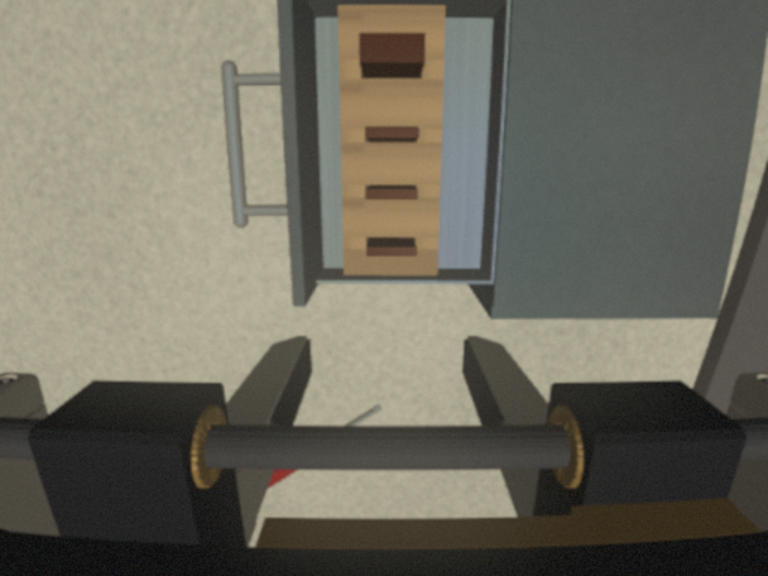

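The drawer is open. The rack is at columns 340–445: wedge at row 50, plates at rows 133, 192 and 246. Their positions agree with the rack geometry to within 1 mm. I'll take the plate at y=+10 first, gripped 4 mm off centre.

```bash
cat >> h.py <<'E'
H=np.array([.460,-.2301]); cx=np.array([np.cos(CASE),np.sin(CASE)]); cy=np.array([-cx[1],cx[0]])
def rk(X,Y): return H+X/1000*cx+Y/1000*cy
JA=np.radians(-3.6); JC=np.array([.5723,.2313]); jx=np.array([np.cos(JA),np.sin(JA)]); jy=np.array([-jx[1],jx[0]])
def jg(X,Y): return JC+X/1000*jx+Y/1000*jy   # X from jig centre line, Y jig y
E
python3 - <<'E'
from h import *
go(*rk(117.4,14.2),.076,CASE)
E
```

```text
slide [103.8   3.1 192.5] dr [-0.0037 -0.0015 -0.0017]
```

{"name": "servo_tool", "arguments": {"increments": [{"slide":[40,1,40],"dr":[0,0,0],"jaw":0.4},{"slide":[80,3,70],"dr":[0,0,0],"jaw":0.4},{"slide":[104,3,100],"dr":[-0.003,-0.001,0],"jaw":0.4},{"slide":[104,3,120],"dr":[-0.003,-0.001,0],"jaw":0.4},{"slide":[104,3,145],"dr":[-0.003,-0.001,0],"jaw":0.4},{"slide":[104,3,170],"dr":[-0.003,-0.001,0],"jaw":0.4},{"slide":[104,3,185],"dr":[-0.003,-0.001,0],"jaw":0.4},{"slide":[104,3,192],"dr":[-0.003,-0.001,0],"jaw":0.4},{"slide":[104,3,192],"dr":[-0.003,-0.001,0],"jaw":0.4},{"slide":[104,3,192],"dr":[-0.003,-0.001,0],"jaw":0.4},{"slide":[104,3,192],"dr":[-0.003,-0.001,0],"jaw":0.4}]}}

```text
t: 7.65
tool_pos: [0.5763, -0.2022, 0.2467]
orientation: [2.078, 2.35, 0.002]
force: [-0.4, -0.2, 0.0]
opening: 0.0558
gripper_force: 0.0
```

```bash
python3 - <<'E'
from h import *
print(read_state()['tool_pos']-[0,0,.167])
go(*rk(117.4,14.2),.076,CASE)
E
```

```text
[ 0.57632355 -0.20215215  0.07973064]
slide [ 0.9 -1.5  3.7] dr [ 0.0036  0.0025 -0.0019]
```

{"name": "servo_tool", "arguments": {"increments": [{"slide":[1,-1,3.5],"dr":[0.003,0.002,0],"jaw":0.4},{"slide":[1,-1,3.5],"dr":[0.003,0.002,0],"jaw":0.4},{"slide":[1,-1,3.5],"dr":[0.003,0.002,0],"jaw":1},{"slide":[1,-1,3.5],"dr":[0.003,0.002,0],"jaw":1},{"slide":[1,-1,3.5],"dr":[0.003,0.002,0],"jaw":1},{"slide":[1,-1,3.5],"dr":[0.003,0.002,0],"jaw":1}], "force": 20}}

```text
t: 8.25
tool_pos: [0.5747, -0.201, 0.2417]
orientation: [-2.08, -2.352, 0.001]
force: [-0.7, -0.5, -0.0]
opening: 0.04
gripper_force: 20.0
```

```bash
python3 - <<'E'
from h import *
s=read_state();g=s['tool_pos']-[0,0,.167];print(g,s['opening'])
# at jig: grip 4 mm toward stop of plate centre
go(*jg(0,-4+4+4+3),.016+.064+.06,JA)
E
```

```text
[ 0.57471079 -0.20096267  0.07473431] 0.039972399697274195
slide [436.2  51.7 -65. ] dr [-0.0014 -0.0006  0.1856]
```

{"name": "servo_tool", "arguments": {"increments": [{"slide":[0,0,-25],"dr":[0,0,0],"jaw":1},{"slide":[0,0,-60],"dr":[0,0,0],"jaw":1},{"slide":[0,0,-95],"dr":[0,0,0],"jaw":1},{"slide":[30,4,-100],"dr":[0,0,0],"jaw":1},{"slide":[75,9,-100],"dr":[0,0,0.04],"jaw":1},{"slide":[120,14,-100],"dr":[0,0,0.08],"jaw":1},{"slide":[165,20,-100],"dr":[0,0,0.12],"jaw":1},{"slide":[210,25,-100],"dr":[0,0,0.16],"jaw":1},{"slide":[255,30,-100],"dr":[-0.0014,0,0.1856],"jaw":1},{"slide":[300,36,-100],"dr":[-0.0014,0,0.1856],"jaw":1},{"slide":[345,41,-100],"dr":[-0.0014,0,0.1856],"jaw":1},{"slide":[385,46,-100],"dr":[-0.0014,0,0.1856],"jaw":1},{"slide":[415,49,-100],"dr":[-0.0014,0,0.1856],"jaw":1},{"slide":[430,51,-95],"dr":[-0.0014,0,0.1856],"jaw":1},{"slide":[436,51.7,-85],"dr":[-0.0014,0,0.1856],"jaw":1},{"slide":[436,51.7,-75],"dr":[-0.0014,0,0.1856],"jaw":1},{"slide":[436,51.7,-75],"dr":[-0.0014,0,0.1856],"jaw":1},{"slide":[436,51.7,-75],"dr":[-0.0014,0,0.1856],"jaw":1}], "force": 20}}

```text
t: 10.05
tool_pos: [0.5727, 0.2365, 0.3159]
orientation: [-2.291, -2.148, 0.002]
force: [-0.2, -0.0, 0.2]
opening: 0.0397
gripper_force: 20.0
```

```bash
python3 - <<'E'
from h import *
s=read_state();g=s['tool_pos']-[0,0,.167];print(g,s['opening'],s['t'],s['force'])
im,d,W,c=cam('wrist'); s2=read_state(); print(s2['tool_pos']-[0,0,.167]); save(im[60:384],'p1.png'); np.savez('p1.npz',im=im,W=W)
go(*jg(0,-4+4+4+3),.016+.064,JA)
d_=W[...,:2]-JC; X=d_@jx*1000; Y=d_@jy*1000; Z=W[...,2]*1000
k=slice(246,266)
for r in range(150,300,4): print(r,np.nanmedian(Y[r,k]).round(1),np.nanmedian(Z[r,k]).round(1),end=' | ')
E
```

```text
[0.57274986 0.23651694 0.14892764] 0.03971535462241926 10.05 [-0.17157426 -0.01682182  0.2377092 ]
[0.57298641 0.23672165 0.14968656]
slide [ 1.5 -0.3 69.7] dr [-0.0006 -0.0002 -0.0018]
150 45.1 25.5 | 154 41.2 25.1 | 158 37.4 25.3 | 162 35.1 34.0 | 166 35.0 52.6 | 170 31.6 53.2 | 174 27.9 52.8 | 178 24.5 53.2 | 182 11.2 14.9 | 186 7.1 15.1 | 190 2.8 15.0 | 194 -1.4 15.1 | 198 -4.2 19.8 | 202 -4.4 32.3 | 206 -4.4 44.2 | 210 -4.4 55.0 | 214 4.7 89.6 | 218 4.6 97.6 | 222 4.7 105.6 | 226 4.6 112.7 | 230 4.8 120.0 | 234 4.6 125.9 | 238 4.7 132.2 | 242 4.6 137.6 | 246 5.1 143.8 | 250 4.7 148.1 | 254 4.8 153.0 | 258 3.5 155.1 | 262 1.2 155.4 | 266 -1.1 155.7 | 270 -62.8 59.3 | 274 -66.0 61.1 | 278 -74.4 54.8 | 282 -78.7 55.2 | 286 34.9 226.8 | 290 34.5 228.2 | 294 34.0 229.3 | 298 33.3 230.1 |
```

View pics/p1.png

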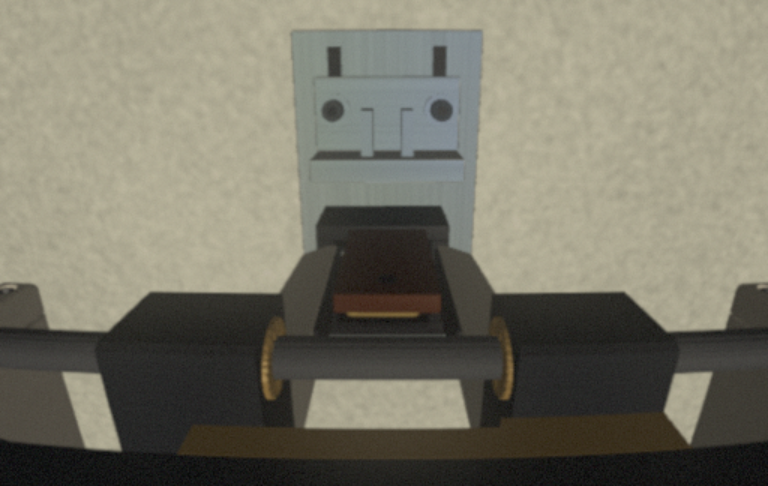

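The plate hangs upright between the fingers, its +y face at Y=+4.7 with about 1 mm to the core face. I shift it 1.5 mm and lower it.

{"name": "servo_tool", "arguments": {"increments": [{"slide":[1.5,0,0],"dr":[0,0,0],"jaw":1},{"slide":[1.5,0,10],"dr":[0,0,0],"jaw":1},{"slide":[1.5,0,25],"dr":[0,0,0],"jaw":1},{"slide":[1.5,0,40],"dr":[0,0,0],"jaw":1},{"slide":[1.5,0,52],"dr":[0,0,0],"jaw":1},{"slide":[1.5,0,60],"dr":[0,0,0],"jaw":1},{"slide":[1.5,0,65],"dr":[0,0,0],"jaw":1},{"slide":[1.5,0,67],"dr":[0,0,0],"jaw":1},{"slide":[1.5,0,68],"dr":[0,0,0],"jaw":1},{"slide":[1.5,0,69],"dr":[0,0,0],"jaw":1},{"slide":[1.5,0,69],"dr":[0,0,0],"jaw":1}], "force": 20}}

```text
t: 11.2
tool_pos: [0.573, 0.2397, 0.2484]
orientation: [-2.29, -2.15, -0.002]
force: [-0.3, -0.3, -0.4]
opening: 0.0401
gripper_force: 20.0
```

{"name": "servo_tool", "arguments": {"increments": [{"slide":[0,0,0.5],"dr":[0,0,0],"jaw":1},{"slide":[0,0,1],"dr":[0,0,0],"jaw":1},{"slide":[0,0,1],"dr":[0,0,0],"jaw":1}], "force": 20}}

```text
t: 11.5
tool_pos: [0.5728, 0.2396, 0.2469]
orientation: [-2.29, -2.15, -0.001]
force: [-0.7, 0.3, -0.8]
opening: 0.0396
gripper_force: 20.0
```

{"name": "servo_tool", "arguments": {"increments": [{"slide":[0,0,0.5],"dr":[0,0,0],"jaw":1},{"slide":[0,0,1],"dr":[0,0,0],"jaw":1},{"slide":[0,0,1],"dr":[0,0,0],"jaw":1}], "force": 20}}

```text
t: 11.8
tool_pos: [0.5728, 0.2396, 0.2459]
orientation: [-2.29, -2.15, -0.001]
force: [-0.1, 0.0, 0.1]
opening: 0.0398
gripper_force: 20.0
```

{"name": "servo_tool", "arguments": {"increments": [{"slide":[0,0,0.5],"dr":[0,0,0],"jaw":1},{"slide":[0,0,1],"dr":[0,0,0],"jaw":1},{"slide":[0,0,1],"dr":[0,0,0],"jaw":1}], "force": 20}}

```text
t: 12.1
tool_pos: [0.5731, 0.2397, 0.2458]
orientation: [-2.29, -2.15, -0.002]
force: [-0.6, 0.3, 5.2]
opening: 0.0398
gripper_force: 20.0
```

{"name": "servo_tool", "arguments": {"increments": [{"slide":[0,0,-0.5],"dr":[0,0,0],"jaw":1},{"slide":[-1,0,-0.5],"dr":[0,0,0],"jaw":1},{"slide":[-2,0,-0.5],"dr":[0,0,0],"jaw":1},{"slide":[-2.5,0,-0.5],"dr":[0,0,0],"jaw":1},{"slide":[-2.5,0,-0.5],"dr":[0,0,0],"jaw":1}], "force": 20}}

```text
t: 12.6
tool_pos: [0.5729, 0.2371, 0.2458]
orientation: [-2.29, -2.15, -0.002]
force: [-0.1, 0.2, 5.4]
opening: 0.0396
gripper_force: 20.0
```

{"name": "servo_tool", "arguments": {"increments": [{"slide":[-0.5,0,-0.5],"dr":[0,0,0],"jaw":1},{"slide":[-1,0,-0.5],"dr":[0,0,0],"jaw":1},{"slide":[-1,0,-0.5],"dr":[0,0,0],"jaw":1}], "force": 20}}

```text
t: 12.9
tool_pos: [0.5725, 0.236, 0.2458]
orientation: [-2.29, -2.15, -0.0]
force: [-0.1, 0.2, 2.8]
opening: 0.04
gripper_force: 20.0
```

{"name": "servo_tool", "arguments": {"increments": [{"slide":[-0.5,0,0],"dr":[0,0,0],"jaw":1},{"slide":[-1,0,0],"dr":[0,0,0],"jaw":1},{"slide":[-1,0,0],"dr":[0,0,0],"jaw":1}], "force": 20}}

```text
t: 13.2
tool_pos: [0.5725, 0.2352, 0.2458]
orientation: [-2.29, -2.15, -0.001]
force: [0.4, 1.5, 2.7]
opening: 0.0401
gripper_force: 20.0
```

{"name": "servo_tool", "arguments": {"increments": [{"slide":[0,0,0],"dr":[0,0,0],"jaw":0.45},{"slide":[0,0,0],"dr":[0,0,0],"jaw":0.45},{"slide":[0,0,0],"dr":[0,0,0],"jaw":0.45},{"slide":[0,0,-10],"dr":[0,0,0],"jaw":0.45},{"slide":[0,0,-30],"dr":[0,0,0],"jaw":0.45},{"slide":[0,0,-65],"dr":[0,0,0],"jaw":0.45},{"slide":[-40,0,-100],"dr":[0,0,0],"jaw":0.45},{"slide":[-65,0,-100],"dr":[0,0,0],"jaw":0.45},{"slide":[-65,0,-100],"dr":[0,0,0],"jaw":0.45},{"slide":[-65,0,-100],"dr":[0,0,0],"jaw":0.45}]}}

```text
t: 14.2
tool_pos: [0.5685, 0.1698, 0.3465]
orientation: [-2.291, -2.149, -0.002]
force: [-1.0, 0.3, -0.5]
opening: 0.0512
gripper_force: 0.0
```

```bash
cat >> h.py <<'E'
def prof(r0,r1,st=3,half=10):
    im,d,W,c=cam('wrist'); d_=W[...,:2]-JC; X=d_@jx*1000; Y=d_@jy*1000; Z=W[...,2]*1000
    # column of X=0 on each row
    for r in range(r0,r1,st):
        k=np.nonzero(abs(X[r])<half)[0]
        if len(k): print(r,np.median(Y[r,k]).round(1),np.median(Z[r,k]).round(1),end=' | ')
    print(); return im,X,Y,Z
E
python3 - <<'E'
from h import *
s=read_state(); print(s['tool_pos'],s['opening'],s['t'],s['force'])
im,X,Y,Z=prof(80,240)
m=(Z>76)&(Z<92)&(Y>-12)&(Y<22)&(abs(X)<40); print(m.sum(),'plate X',np.percentile(X[m],[2,98]),'Y',np.percentile(Y[m],[2,50,98])); print(np.polyfit(X[m],Y[m],1))
save(im,'p1b.png')
go(*rk(117.4,-34.1+7),.076,CASE)
E
```

```text
[0.56847551 0.16980557 0.34646097] 0.05124522048795482 14.2 [-1.00050311  0.3181851  -0.54476119]
80 44.3 25.1 | 83 41.5 25.3 | 86 38.6 25.4 | 89 33.8 53.1 | 92 31.2 53.3 | 95 28.5 53.6 | 98 25.9 52.8 | 101 23.2 53.4 | 104 20.7 45.3 | 107 18.3 15.5 | 110 15.3 15.2 | 113 12.2 15.3 | 116 9.1 14.9 | 119 6.0 14.8 | 122 4.0 44.0 | 125 3.2 85.3 | 128 0.8 85.3 | 131 -1.7 85.3 | 134 -6.6 54.8 | 137 -9.3 55.1 | 140 -12.1 54.9 | 143 -15.2 52.5 | 146 -16.9 61.9 | 149 -20.3 57.4 | 152 -22.7 60.1 | 155 -25.3 61.4 | 158 -28.2 61.0 | 161 -31.0 61.3 | 164 -33.9 61.0 | 167 -36.8 61.0 | 170 -39.6 61.2 | 173 -42.5 61.2 | 176 -45.4 61.4 | 179 -48.4 61.1 | 182 -51.3 61.0 | 185 -54.2 61.1 | 188 -57.1 61.5 | 191 -60.4 60.6 | 194 -64.3 57.7 | 197 -66.4 60.6 | 200 -71.2 55.3 | 203 -74.5 54.9 | 206 -77.7 54.8 | 209 -81.5 53.1 | 212 -84.8 52.7 | 215 -87.9 53.2 | 218 -91.2 53.0 | 221 -94.4 53.2 | 224 -97.8 53.2 | 227 -124.0 -0.7 | 230 -128.3 -1.2 | 233 -132.2 -0.8 | 236 -136.2 -0.8 | 239 -140.4 -1.0 | 
486 plate X [-19.27961052  18.99686981] Y [-3.38338961  0.03068106  3.9823502 ]
[-0.00145704  0.31750969]
slide [-411.3   37.7  102.4] dr [-0.0005 -0.0009 -0.1878]
```

Plate 1 stands upright against the core: top at z=85 mm, centred in X, its free face at Y=+4.0. Next is the second plate, at rack y=−35.

{"name": "servo_tool", "arguments": {"increments": [{"slide":[-45,4,0],"dr":[0,0,-0.03],"jaw":0.4},{"slide":[-92,8,0],"dr":[0,0,-0.06],"jaw":0.4},{"slide":[-140,13,0],"dr":[0,0,-0.09],"jaw":0.4},{"slide":[-188,17,0],"dr":[0,0,-0.12],"jaw":0.4},{"slide":[-236,22,0],"dr":[0,0,-0.15],"jaw":0.4},{"slide":[-284,26,0],"dr":[0,0,-0.188],"jaw":0.4},{"slide":[-332,30,0],"dr":[0,0,-0.188],"jaw":0.4},{"slide":[-375,34,0],"dr":[0,0,-0.188],"jaw":0.4},{"slide":[-402,37,0],"dr":[0,0,-0.188],"jaw":0.4},{"slide":[-411.5,38,10],"dr":[0,0,-0.188],"jaw":0.4},{"slide":[-411.5,38,30],"dr":[0,0,-0.188],"jaw":0.4},{"slide":[-411.5,38,55],"dr":[0,0,-0.188],"jaw":0.4},{"slide":[-411.5,38,80],"dr":[0,0,-0.188],"jaw":0.4},{"slide":[-411.5,38,95],"dr":[0,0,-0.188],"jaw":0.4},{"slide":[-411.5,38,100],"dr":[0,0,-0.188],"jaw":0.4},{"slide":[-411.5,38,100],"dr":[0,0,-0.188],"jaw":0.4},{"slide":[-411.5,38,100],"dr":[0,0,-0.188],"jaw":0.4}]}}

```text
t: 15.95
tool_pos: [0.5811, -0.2427, 0.2468]
orientation: [2.077, 2.356, 0.001]
force: [0.0, -0.5, -0.3]
opening: 0.0557
gripper_force: 0.0
```

```bash
python3 - <<'E'
from h import *
s=read_state(); print(s['tool_pos'],s['opening'],s['t'],s['force'])
go(*rk(117.4,-34.1+6.5),.0765,CASE)
im,d,W,c=cam('wrist'); d_=W[...,:2]-H; X=d_@cx*1000; Y=d_@cy*1000; Z=W[...,2]*1000
m=(Z>76)&(Z<85)&(Y>-46)&(Y<-20)&(X>90)&(X<145); print(m.sum(),'plate X',np.percentile(X[m],[2,98]),'Y',np.percentile(Y[m],[2,50,98]))
E
```

```text
[ 0.58112433 -0.24269485  0.24677895] 0.055743473369127834 15.95 [ 0.00859073 -0.54448068 -0.26576257]
slide [-0.1 -1.2  3.3] dr [0.0013 0.0002 0.0011]
1181 plate X [ 90.60202212 134.98024586] Y [-37.89246693 -32.66725195 -24.7772618 ]
```

{"name": "servo_tool", "arguments": {"increments": [{"slide":[0,-1,3],"dr":[0,0,0],"jaw":0.4},{"slide":[0,-1,3],"dr":[0,0,0],"jaw":0.4},{"slide":[0,-1,3],"dr":[0,0,0],"jaw":1},{"slide":[0,-1,3],"dr":[0,0,0],"jaw":1},{"slide":[0,-1,3],"dr":[0,0,0],"jaw":1},{"slide":[0,-1,3],"dr":[0,0,0],"jaw":1}], "force": 20}}

```text
t: 16.6
tool_pos: [0.5795, -0.243, 0.2428]
orientation: [-2.078, -2.356, -0.001]
force: [0.3, 0.2, 0.5]
opening: 0.0398
gripper_force: 20.0
```

```bash
python3 - <<'E'
from h import *
s=read_state();g=s['tool_pos']-[0,0,.167];print(g,s['opening'])
# plate centre at Y = 4+4+3=11 -> grip 18
go(*jg(0,18),.16,JA)
E
```

```text
[ 0.57953755 -0.24304485  0.07575688] 0.03978357875336816
slide [489.3  55.3 -84. ] dr [ 0.     -0.0005  0.1878]
```

{"name": "servo_tool", "arguments": {"increments": [{"slide":[0,0,-25],"dr":[0,0,0],"jaw":1},{"slide":[0,0,-60],"dr":[0,0,0],"jaw":1},{"slide":[0,0,-100],"dr":[0,0,0],"jaw":1},{"slide":[30,3,-105],"dr":[0,0,0],"jaw":1},{"slide":[75,8,-105],"dr":[0,0,0.04],"jaw":1},{"slide":[122,14,-105],"dr":[0,0,0.08],"jaw":1},{"slide":[170,19,-105],"dr":[0,0,0.12],"jaw":1},{"slide":[218,25,-105],"dr":[0,0,0.16],"jaw":1},{"slide":[266,30,-105],"dr":[0,0,0.188],"jaw":1},{"slide":[314,36,-105],"dr":[0,0,0.188],"jaw":1},{"slide":[362,41,-105],"dr":[0,0,0.188],"jaw":1},{"slide":[410,46,-105],"dr":[0,0,0.188],"jaw":1},{"slide":[450,51,-105],"dr":[0,0,0.188],"jaw":1},{"slide":[475,54,-105],"dr":[0,0,0.188],"jaw":1},{"slide":[487,55,-100],"dr":[0,0,0.188],"jaw":1},{"slide":[489,55.3,-90],"dr":[0,0,0.188],"jaw":1},{"slide":[489,55.3,-85],"dr":[0,0,0.188],"jaw":1},{"slide":[489,55.3,-85],"dr":[0,0,0.188],"jaw":1},{"slide":[489,55.3,-85],"dr":[0,0,0.188],"jaw":1}], "force": 20}}

```text
t: 18.5
tool_pos: [0.5736, 0.2476, 0.3275]
orientation: [-2.291, -2.148, 0.001]
force: [0.0, -0.2, -0.1]
opening: 0.0394
gripper_force: 20.0
```

```bash
python3 - <<'E'
from h import *
s=read_state();g=s['tool_pos']-[0,0,.167];print(g,((g[:2]-JC)@jx*1000,(g[:2]-JC)@jy*1000),s['opening'],s['t'])
im,X,Y,Z=prof(150,290,2); save(im,'p2.png')
go(*jg(0,18),.0795,JA)
E
```

```text
[0.57355979 0.24764623 0.16045494] (np.float64(0.230916968507568), np.float64(16.39308017615073)) 0.03942688085892499 18.5
150 54.7 25.3 | 152 52.8 25.4 | 154 50.8 25.3 | 156 48.8 25.5 | 158 46.8 25.6 | 160 44.8 25.4 | 162 42.7 25.0 | 164 40.8 25.5 | 166 38.7 25.3 | 168 36.7 25.4 | 170 35.2 28.1 | 172 35.1 37.2 | 174 35.1 46.0 | 176 34.7 52.8 | 178 32.9 53.0 | 180 31.1 53.3 | 182 29.2 53.1 | 184 27.3 53.2 | 186 25.4 53.0 | 188 23.5 53.1 | 190 21.5 52.9 | 192 8.7 15.0 | 194 6.6 15.5 | 196 4.2 14.9 | 198 3.7 20.5 | 200 3.7 27.5 | 202 3.9 34.5 | 204 3.6 40.1 | 206 3.7 46.4 | 208 3.7 52.4 | 210 3.7 57.9 | 212 3.7 63.4 | 214 3.8 68.7 | 216 13.1 97.9 | 218 13.1 102.2 | 220 13.1 106.4 | 222 13.2 110.6 | 224 13.1 114.2 | 226 13.1 117.9 | 228 13.2 121.7 | 230 13.2 125.2 | 232 13.2 128.6 | 234 13.2 131.7 | 236 13.2 134.9 | 238 13.2 137.9 | 240 13.4 141.2 | 242 13.2 143.8 | 244 13.2 146.6 | 246 13.3 149.5 | 248 13.4 152.3 | 250 13.5 155.0 | 252 13.3 157.2 | 254 13.3 159.6 | 256 13.2 161.7 | 258 13.3 164.2 | 260 12.9 165.6 | 262 11.7 165.8 | 264 10.5 165.8 | 266 9.3 165.9 | 268 7.9 165.8 | 270 6.6 165.7 | 272 -60.2 60.3 | 274 -65.9 54.9 | 276 -66.0 58.4 | 278 -66.1 61.7 | 280 -68.5 61.6 | 282 -75.1 55.1 | 284 46.1 237.5 | 286 46.1 238.4 | 288 46.0 239.3 | 
slide [ 1.4 -0.3 81.5] dr [-0.0002 -0.0004 -0.0017]
```

{"name": "servo_tool", "arguments": {"increments": [{"slide":[2,0,0],"dr":[0,0,0],"jaw":1},{"slide":[2,0,12],"dr":[0,0,0],"jaw":1},{"slide":[2,0,30],"dr":[0,0,0],"jaw":1},{"slide":[2,0,48],"dr":[0,0,0],"jaw":1},{"slide":[2,0,62],"dr":[0,0,0],"jaw":1},{"slide":[2,0,71],"dr":[0,0,0],"jaw":1},{"slide":[2,0,76],"dr":[0,0,0],"jaw":1},{"slide":[2,0,78],"dr":[0,0,0],"jaw":1},{"slide":[2,0,79],"dr":[0,0,0],"jaw":1},{"slide":[2,0,80],"dr":[0,0,0],"jaw":1},{"slide":[2,0,80],"dr":[0,0,0],"jaw":1}], "force": 20}}

```text
t: 19.65
tool_pos: [0.5737, 0.2512, 0.2484]
orientation: [-2.29, -2.15, -0.002]
force: [-0.1, 0.1, -0.8]
opening: 0.0399
gripper_force: 20.0
```

{"name": "servo_tool", "arguments": {"increments": [{"slide":[0,0,0.5],"dr":[0,0,0],"jaw":1},{"slide":[0,0,1],"dr":[0,0,0],"jaw":1},{"slide":[0,0,1],"dr":[0,0,0],"jaw":1}], "force": 20}}

```text
t: 19.95
tool_pos: [0.5735, 0.2511, 0.2469]
orientation: [-2.29, -2.15, -0.001]
force: [0.3, -0.3, -1.0]
opening: 0.0398
gripper_force: 20.0
```

{"name": "servo_tool", "arguments": {"increments": [{"slide":[0,0,0.5],"dr":[0,0,0],"jaw":1},{"slide":[0,0,0.8],"dr":[0,0,0],"jaw":1},{"slide":[0,0,0.8],"dr":[0,0,0],"jaw":1}], "force": 20}}

```text
t: 20.25
tool_pos: [0.5737, 0.2512, 0.2468]
orientation: [-2.29, -2.15, -0.002]
force: [-1.6, -0.7, 4.8]
opening: 0.0396
gripper_force: 20.0
```

{"name": "servo_tool", "arguments": {"increments": [{"slide":[0,0,-0.5],"dr":[0,0,0],"jaw":1},{"slide":[-1.2,0,-0.5],"dr":[0,0,0],"jaw":1},{"slide":[-2.4,0,-0.5],"dr":[0,0,0],"jaw":1},{"slide":[-3.4,0,-0.5],"dr":[0,0,0],"jaw":1},{"slide":[-4,0,-0.5],"dr":[0,0,0],"jaw":1},{"slide":[-4,0,-0.5],"dr":[0,0,0],"jaw":1}], "force": 20}}

```text
t: 20.85
tool_pos: [0.5733, 0.2471, 0.2467]
orientation: [-2.29, -2.15, -0.001]
force: [-0.3, 0.1, 4.8]
opening: 0.0398
gripper_force: 20.0
```

{"name": "servo_tool", "arguments": {"increments": [{"slide":[-0.5,0,0],"dr":[0,0,0],"jaw":1},{"slide":[-0.5,0,0],"dr":[0,0,0],"jaw":1}], "force": 20}}

```text
t: 21.05
tool_pos: [0.5733, 0.2466, 0.2467]
orientation: [-2.29, -2.15, -0.001]
force: [-0.3, 1.2, 4.1]
opening: 0.0396
gripper_force: 20.0
```

{"name": "servo_tool", "arguments": {"increments": [{"slide":[-0.4,0,0],"dr":[0,0,0],"jaw":1},{"slide":[-0.6,0,0],"dr":[0,0,0],"jaw":1}], "force": 20}}

```text
t: 21.25
tool_pos: [0.5732, 0.2461, 0.2467]
orientation: [-2.29, -2.15, -0.001]
force: [-0.8, 1.7, 4.5]
opening: 0.0394
gripper_force: 20.0
```

Touching; release and look.

{"name": "servo_tool", "arguments": {"increments": [{"slide":[0,0,0],"dr":[0,0,0],"jaw":0.45},{"slide":[0,0,0],"dr":[0,0,0],"jaw":0.45},{"slide":[0,0,0],"dr":[0,0,0],"jaw":0.45},{"slide":[0,0,-10],"dr":[0,0,0],"jaw":0.45},{"slide":[0,0,-30],"dr":[0,0,0],"jaw":0.45},{"slide":[0,0,-65],"dr":[0,0,0],"jaw":0.45},{"slide":[-40,0,-100],"dr":[0,0,0],"jaw":0.45},{"slide":[-75,0,-100],"dr":[0,0,0],"jaw":0.45},{"slide":[-75,0,-100],"dr":[0,0,0],"jaw":0.45},{"slide":[-75,0,-100],"dr":[0,0,0],"jaw":0.45}]}}

```text
t: 22.25
tool_pos: [0.5685, 0.1705, 0.3472]
orientation: [-2.292, -2.148, -0.002]
force: [-0.5, 0.2, 0.5]
opening: 0.0512
gripper_force: 0.0
```

```bash
python3 - <<'E'
from h import *
s=read_state(); print(s['tool_pos'],s['opening'],s['t'],s['force'])
im,X,Y,Z=prof(96,146,1)
m=(Z>76)&(Z<92)&(Y>-12)&(Y<22)&(abs(X)<40); print(m.sum(),'plates X',np.percentile(X[m],[2,98]),'Y',np.percentile(Y[m],[2,50,98]));
for lo,hi in((-5,3),(5,13)):
    k=m&(Y>lo)&(Y<hi); print(k.sum(),np.percentile(X[k],[1,99]),np.polyfit(X[k],Y[k],1))
save(im,'p2b.png')
go(*rk(117.8,56+9.75),.076,CASE)
E
```

```text
[0.56849814 0.1705193  0.34719218] 0.051204557379672916 22.25 [-0.52660132  0.17145387  0.53980015]
96 28.4 53.5 | 97 27.5 53.2 | 98 26.7 52.8 | 99 25.8 53.6 | 100 24.9 53.2 | 101 24.0 53.4 | 102 23.1 53.1 | 103 22.2 53.2 | 104 21.3 53.5 | 105 21.1 14.7 | 106 20.1 15.0 | 107 19.1 14.5 | 108 18.1 15.0 | 109 17.0 15.0 | 110 16.0 14.7 | 111 15.0 14.7 | 112 14.0 15.1 | 113 12.9 15.3 | 114 12.2 40.0 | 115 11.9 84.8 | 116 11.1 85.2 | 117 10.3 84.8 | 118 9.5 85.2 | 119 8.7 85.1 | 120 7.9 85.3 | 121 7.1 85.1 | 122 6.3 85.4 | 123 5.5 85.4 | 124 4.7 85.2 | 125 3.9 84.7 | 126 3.1 85.3 | 127 2.3 85.1 | 128 1.4 84.7 | 129 0.6 85.0 | 130 -0.2 84.9 | 131 -1.0 85.1 | 132 -1.8 85.0 | 133 -2.7 85.3 | 134 -3.5 85.0 | 135 -6.8 55.4 | 136 -7.7 54.8 | 137 -8.6 55.2 | 138 -9.6 54.9 | 139 -10.5 55.3 | 140 -11.4 55.2 | 141 -12.4 55.0 | 142 -13.3 55.0 | 143 -15.3 46.0 | 144 -15.2 55.1 | 145 -15.4 61.5 | 
971 plates X [-19.28199712  19.03765406] Y [-3.49828717  4.64385732 11.94101018]
386 [-19.91654682  19.89514924] [-0.00378731 -0.59350413]
440 [-19.84588605  19.72353153] [-2.0764409e-03  8.7354916e+00]
slide [-320.9   20.9  103.3] dr [-0.0004 -0.001  -0.1881]
```

View pics/p2b.png

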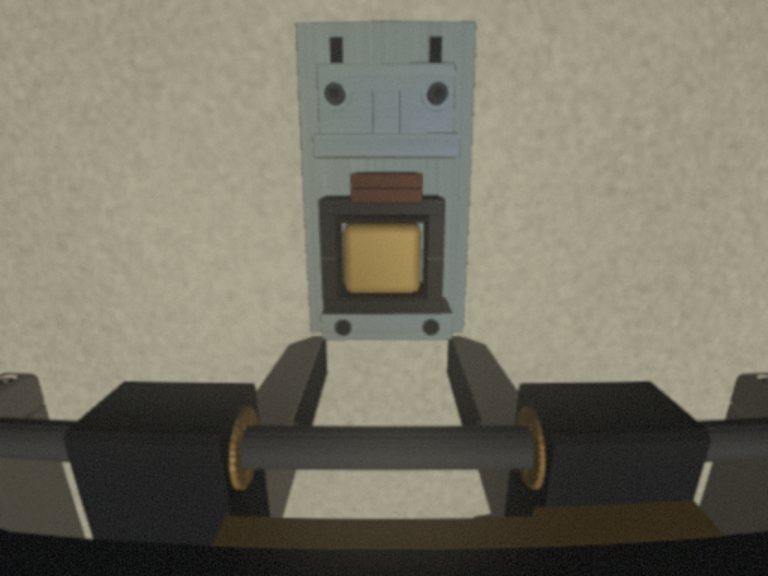

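The picture shows both plates upright and snug side by side at rows 173–200, with the core still against the fence. The remaining gap is 12.2 to 21.1, about 9 mm. Now the wedge.

{"name": "servo_tool", "arguments": {"increments": [{"slide":[-45,3,0],"dr":[0,0,-0.03],"jaw":0.37},{"slide":[-92,6,0],"dr":[0,0,-0.06],"jaw":0.37},{"slide":[-140,9,0],"dr":[0,0,-0.1],"jaw":0.37},{"slide":[-188,12,0],"dr":[0,0,-0.14],"jaw":0.37},{"slide":[-236,15,0],"dr":[0,0,-0.188],"jaw":0.37},{"slide":[-280,18,0],"dr":[0,0,-0.188],"jaw":0.37},{"slide":[-308,20,0],"dr":[0,0,-0.188],"jaw":0.37},{"slide":[-321,21,5],"dr":[0,0,-0.188],"jaw":0.37},{"slide":[-321,21,20],"dr":[0,0,-0.188],"jaw":0.37},{"slide":[-321,21,45],"dr":[0,0,-0.188],"jaw":0.37},{"slide":[-321,21,70],"dr":[0,0,-0.188],"jaw":0.37},{"slide":[-321,21,90],"dr":[0,0,-0.188],"jaw":0.37},{"slide":[-321,21,100],"dr":[0,0,-0.188],"jaw":0.37},{"slide":[-321,21,102],"dr":[0,0,-0.188],"jaw":0.37},{"slide":[-321,21,102],"dr":[0,0,-0.188],"jaw":0.37},{"slide":[-321,21,102],"dr":[0,0,-0.188],"jaw":0.37}]}}

```text
t: 23.9
tool_pos: [0.5698, -0.1502, 0.2455]
orientation: [2.077, 2.356, 0.002]
force: [0.5, 0.7, 1.2]
opening: 0.0586
gripper_force: 0.0
```

```bash
python3 - <<'E'
from h import *
s=read_state(); print(s['tool_pos'],s['opening'],s['t'],s['force'])
go(*rk(118,66),.076,CASE)
E
```

```text
[ 0.56984632 -0.15022608  0.24554019] 0.05857246838373757 23.9 [0.54719654 0.71689051 1.16832981]
slide [ 0.4 -0.9  2.5] dr [0.0016 0.0001 0.0012]
```

{"name": "servo_tool", "arguments": {"increments": [{"slide":[0.5,-0.7,2],"dr":[0,0,0],"jaw":0.37},{"slide":[0.5,-0.7,2],"dr":[0,0,0],"jaw":0.37},{"slide":[0.5,-0.7,2],"dr":[0,0,0],"jaw":1},{"slide":[0.5,-0.7,2],"dr":[0,0,0],"jaw":1},{"slide":[0.5,-0.7,2],"dr":[0,0,0],"jaw":1},{"slide":[0.5,-0.7,2],"dr":[0,0,0],"jaw":1}], "force": 40}}

```text
t: 24.5
tool_pos: [0.5685, -0.1502, 0.2425]
orientation: [-2.078, -2.356, -0.001]
force: [-1.2, 0.2, 2.0]
opening: 0.0458
gripper_force: 40.0
```

```bash
python3 - <<'E'
from h import *
s=read_state();g=s['tool_pos']-[0,0,.167];print(g,s['opening'])
# flat face at Y=12.2+2.5 -> grip centre +9.75 ; grip height h=gz-.012 ; tip above plates at first
go(*jg(0,12.2+2.5+9.75),.19,JA)
E
```

```text
[ 0.56849025 -0.15024679  0.07554961] 0.04584079829498268
slide [ 402.2   55.9 -114.2] dr [-0.     -0.0005  0.1878]
```

{"name": "servo_tool", "arguments": {"increments": [{"slide":[0,0,-25],"dr":[0,0,0],"jaw":1},{"slide":[0,0,-65],"dr":[0,0,0],"jaw":1},{"slide":[0,0,-105],"dr":[0,0,0],"jaw":1},{"slide":[30,4,-114],"dr":[0,0,0],"jaw":1},{"slide":[75,10,-114],"dr":[0,0,0.05],"jaw":1},{"slide":[122,17,-114],"dr":[0,0,0.1],"jaw":1},{"slide":[170,24,-114],"dr":[0,0,0.15],"jaw":1},{"slide":[218,30,-114],"dr":[0,0,0.188],"jaw":1},{"slide":[266,37,-114],"dr":[0,0,0.188],"jaw":1},{"slide":[314,44,-114],"dr":[0,0,0.188],"jaw":1},{"slide":[360,50,-114],"dr":[0,0,0.188],"jaw":1},{"slide":[390,54,-114],"dr":[0,0,0.188],"jaw":1},{"slide":[402,56,-112],"dr":[0,0,0.188],"jaw":1},{"slide":[402,56,-105],"dr":[0,0,0.188],"jaw":1},{"slide":[402,56,-100],"dr":[0,0,0.188],"jaw":1},{"slide":[402,56,-100],"dr":[0,0,0.188],"jaw":1},{"slide":[402,56,-100],"dr":[0,0,0.188],"jaw":1}], "force": 40}}

```text
t: 26.2
tool_pos: [0.5741, 0.2542, 0.3422]
orientation: [-2.292, -2.148, 0.001]
force: [-0.2, -0.1, -0.1]
opening: 0.0458
gripper_force: 40.0
```

```bash
python3 - <<'E'
from h import *
s=read_state();g=s['tool_pos']-[0,0,.167];print(g,((g[:2]-JC)@jx*1000,(g[:2]-JC)@jy*1000),s['opening'],s['t'],s['force'])
im,X,Y,Z=prof(150,300,2,8); save(im,'w.png')
go(*jg(0,12.2+2.5+9.75),.12,JA)
m=(Z>130)&(Z<195)&(Y>0)&(Y<40)&(abs(X)<22); print(np.percentile(Z[m],[50,99]))
k=(Z>178)&(Z<195)&(abs(X)<20)&(Y>8)&(Y<40);print('top',k.sum(),np.percentile(Y[k],[2,50,98]),np.percentile(Z[k],[5,50,95]))
E
```

```text
[0.5740665  0.25416628 0.17515609] (np.float64(0.3272295179620432), np.float64(22.932074851727783)) 0.04584399846775696 26.2 [-0.21783754 -0.08266422 -0.14626787]
150 59.2 25.0 | 152 57.1 25.0 | 154 55.1 25.2 | 156 53.0 25.1 | 158 50.9 25.5 | 160 48.8 25.2 | 162 46.7 25.4 | 164 44.5 25.3 | 166 42.3 24.9 | 168 40.1 24.7 | 170 38.1 25.1 | 172 35.9 25.1 | 174 35.1 31.3 | 176 35.2 41.0 | 178 35.1 49.3 | 180 34.0 53.1 | 182 32.0 53.0 | 184 30.0 53.1 | 186 28.0 53.2 | 188 26.0 53.1 | 190 23.9 53.0 | 192 21.9 52.8 | 194 11.9 26.3 | 196 11.8 33.1 | 198 11.7 39.9 | 200 11.7 46.8 | 202 11.8 53.7 | 204 11.8 59.8 | 206 11.9 65.9 | 208 12.1 72.2 | 210 11.8 77.1 | 212 11.8 82.1 | 214 11.0 85.1 | 216 9.0 85.0 | 218 7.3 85.2 | 220 5.4 85.3 | 222 21.7 130.1 | 224 33.0 161.0 | 226 33.0 164.1 | 228 33.0 167.2 | 230 33.2 170.5 | 232 33.3 173.4 | 234 33.3 176.2 | 236 33.3 178.8 | 238 33.5 181.8 | 240 33.5 184.1 | 242 33.5 186.7 | 244 33.1 188.2 | 246 32.1 188.4 | 248 30.9 188.3 | 250 29.7 188.2 | 252 28.6 188.3 | 254 27.6 188.5 | 256 26.4 188.5 | 258 25.2 188.5 | 260 24.0 188.4 | 262 22.8 188.3 | 264 21.6 188.3 | 266 20.5 188.6 | 268 19.5 188.8 | 270 18.1 188.5 | 272 17.0 188.7 | 274 15.8 188.8 | 276 14.4 188.6 | 278 -73.6 54.9 | 280 -76.1 54.9 | 282 -78.4 55.1 | 284 52.6 252.2 | 286 52.7 253.3 | 288 52.6 254.1 | 290 52.2 254.5 | 292 52.2 255.4 | 294 51.8 255.7 | 296 51.4 255.9 | 298 50.9 256.2 | 
slide [ 1.3 -0.4 55.6] dr [-0.0003 -0.0004 -0.0018]
[187.95007518 189.67842349]
top 3133 [14.71834906 26.48413572 33.84813763] [180.85843687 188.26319565 189.3175458 ]
```

View pics/w.png

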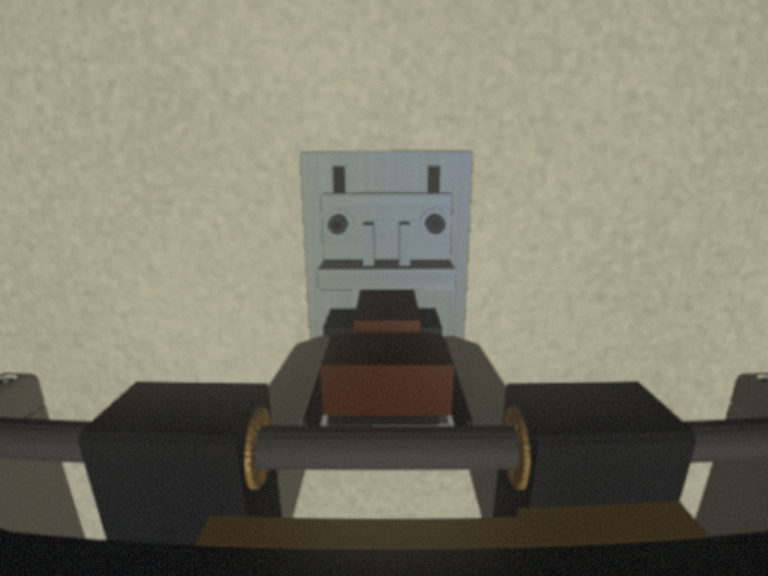

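The wedge hangs upright over the gap, its flat face at Y≈13.8, about 2 mm clear of the plates at 11.8. The tip is at z≈110. Lowering into the gap mouth.

{"name": "servo_tool", "arguments": {"increments": [{"slide":[0,0,8],"dr":[0,0,0],"jaw":1},{"slide":[0,0,22],"dr":[0,0,0],"jaw":1},{"slide":[0,0,36],"dr":[0,0,0],"jaw":1},{"slide":[0,0,48],"dr":[0,0,0],"jaw":1},{"slide":[0,0,56],"dr":[0,0,0],"jaw":1},{"slide":[0,0,60],"dr":[0,0,0],"jaw":1},{"slide":[0,0,62],"dr":[0,0,0],"jaw":1},{"slide":[0,0,62],"dr":[0,0,0],"jaw":1},{"slide":[0,0,62],"dr":[0,0,0],"jaw":1}], "force": 40}}

```text
t: 27.15
tool_pos: [0.5741, 0.2558, 0.2813]
orientation: [-2.29, -2.151, -0.002]
force: [0.7, 0.2, -1.2]
opening: 0.0452
gripper_force: 40.0
```

```bash
python3 - <<'E'
from h import *
s=read_state();g=s['tool_pos']-[0,0,.167];print(g,((g[:2]-JC)@jx*1000,(g[:2]-JC)@jy*1000),s['opening'],s['t'],s['force'])
im,X,Y,Z=prof(150,300,3,8); save(im,'w2.png')
E
```

```text
[0.57413263 0.25584756 0.11429621] (np.float64(0.2876642573885359), np.float64(24.61419804825464)) 0.04522353512677755 27.15 [ 0.68036052  0.18200742 -1.18505132]
150 69.4 24.7 | 153 67.0 25.2 | 156 64.5 25.2 | 159 62.0 25.6 | 162 59.4 25.2 | 165 56.9 25.3 | 168 54.4 25.3 | 171 51.8 25.2 | 174 49.2 25.2 | 177 46.6 25.4 | 180 44.0 25.3 | 183 41.4 25.5 | 186 38.7 25.0 | 189 36.1 25.2 | 192 35.2 31.3 | 195 35.2 40.2 | 198 35.1 47.9 | 201 34.3 53.3 | 204 31.9 53.1 | 207 29.5 53.2 | 210 27.1 53.3 | 213 24.5 53.0 | 216 22.1 53.2 | 219 11.8 33.5 | 222 23.6 69.2 | 225 34.8 101.6 | 228 34.9 106.5 | 231 35.0 111.0 | 234 35.1 115.3 | 237 35.2 119.4 | 240 35.4 123.4 | 243 35.3 126.9 | 246 33.8 127.2 | 249 32.2 127.4 | 252 30.5 127.5 | 255 28.8 127.6 | 258 27.2 127.9 | 261 25.3 127.6 | 264 23.6 127.7 | 267 21.9 127.9 | 270 20.0 127.7 | 273 18.1 127.6 | 276 16.4 127.9 | 279 -29.0 61.1 | 282 -31.8 61.1 | 285 54.3 191.8 | 288 54.3 193.2 | 291 53.9 193.9 | 294 53.4 194.6 | 297 53.0 195.3 |
```

{"name": "servo_tool", "arguments": {"increments": [{"slide":[-1.5,0,0],"dr":[0,0,0],"jaw":1},{"slide":[-3,0,0],"dr":[0,0,0],"jaw":1},{"slide":[-3.2,0,2],"dr":[0,0,0],"jaw":1},{"slide":[-3.2,0,5],"dr":[0,0,0],"jaw":1},{"slide":[-3.2,0,8],"dr":[0,0,0],"jaw":1},{"slide":[-3.2,0,10],"dr":[0,0,0],"jaw":1},{"slide":[-3.2,0,12],"dr":[0,0,0],"jaw":1},{"slide":[-3.2,0,12],"dr":[0,0,0],"jaw":1}], "force": 40}}

```text
t: 28.0
tool_pos: [0.5735, 0.2528, 0.268]
orientation: [-2.289, -2.15, -0.0]
force: [0.1, 4.7, -2.0]
opening: 0.0454
gripper_force: 40.0
```

{"name": "servo_tool", "arguments": {"increments": [{"slide":[0.3,0,0.5],"dr":[0,0,0],"jaw":1},{"slide":[0.4,0,1],"dr":[0,0,0],"jaw":1},{"slide":[0.4,0,1.5],"dr":[0,0,0],"jaw":1},{"slide":[0.4,0,2],"dr":[0,0,0],"jaw":1},{"slide":[0.4,0,2],"dr":[0,0,0],"jaw":1}], "force": 40}}

```text
t: 28.5
tool_pos: [0.5737, 0.2529, 0.2665]
orientation: [-2.29, -2.15, -0.001]
force: [0.7, 3.9, -1.1]
opening: 0.0455
gripper_force: 40.0
```

{"name": "servo_tool", "arguments": {"increments": [{"slide":[0.2,0,0.5],"dr":[0,0,0],"jaw":1},{"slide":[0.3,0,1],"dr":[0,0,0],"jaw":1},{"slide":[0.3,0,1.5],"dr":[0,0,0],"jaw":1},{"slide":[0.3,0,1.5],"dr":[0,0,0],"jaw":1}], "force": 40}}

```text
t: 28.9
tool_pos: [0.5737, 0.2531, 0.2649]
orientation: [-2.29, -2.15, 0.0]
force: [0.9, 2.9, -1.7]
opening: 0.0461
gripper_force: 40.0
```

{"name": "servo_tool", "arguments": {"increments": [{"slide":[0.2,0,0.5],"dr":[0,0,0],"jaw":1},{"slide":[0.2,0,1],"dr":[0,0,0],"jaw":1},{"slide":[0.2,0,1],"dr":[0,0,0],"jaw":1}], "force": 40}}

```text
t: 29.2
tool_pos: [0.5738, 0.2532, 0.2643]
orientation: [-2.29, -2.15, -0.0]
force: [0.3, 1.5, 1.9]
opening: 0.0457
gripper_force: 40.0
```

{"name": "servo_tool", "arguments": {"increments": [{"slide":[0,0,0.4],"dr":[0,0,0],"jaw":1},{"slide":[0,0,0.7],"dr":[0,0,0],"jaw":1},{"slide":[0,0,0.7],"dr":[0,0,0],"jaw":1}], "force": 40}}

```text
t: 29.5
tool_pos: [0.5739, 0.2532, 0.264]
orientation: [2.29, 2.15, 0.001]
force: [-0.9, 0.1, 5.7]
opening: 0.0459
gripper_force: 40.0
```

{"name": "servo_tool", "arguments": {"increments": [{"slide":[0,0,0.3],"dr":[0,0,0],"jaw":1},{"slide":[0,0,0.6],"dr":[0,0,0],"jaw":1},{"slide":[0,0,0.6],"dr":[0,0,0],"jaw":1},{"slide":[0,0,0.6],"dr":[0,0,0],"jaw":1}], "force": 40}}

```text
t: 29.9
tool_pos: [0.574, 0.2532, 0.2637]
orientation: [2.29, 2.15, 0.001]
force: [-2.3, -1.1, 7.8]
opening: 0.0459
gripper_force: 40.0
```

```bash
python3 - <<'E'
from h import *
s=read_state();g=s['tool_pos']-[0,0,.167];print(g,((g[:2]-JC)@jx*1000,(g[:2]-JC)@jy*1000),s['opening'],s['t'],s['force'],s['wrist_torque'])
im,X,Y,Z=prof(170,300,3,8); save(im,'w3.png')
print(read_state()['force'])
im2,d,W,c=cam('scene'); save(im2[140:230,240:350],'sc.png',5)
d_=W[...,:2]-JC; X=d_@jx*1000; Y=d_@jy*1000; Z=W[...,2]*1000
k=(Z>59)&(Z<66)&(abs(X)<40)&(Y<-10)&(Y>-80); print('winding Y',np.percentile(Y[k],[2,98]))
E
```

```text
[0.57396986 0.25315685 0.09674668] (np.float64(0.29416488967874305), np.float64(21.918569914611496)) 0.04593117622254141 29.9 [-2.33248326 -1.06214435  7.83474265] [-0.14690411  0.56266471  0.12239212]
170 53.4 25.2 | 173 51.0 25.1 | 176 48.6 25.1 | 179 46.2 25.2 | 182 43.7 25.0 | 185 41.3 25.0 | 188 38.8 25.0 | 191 36.4 25.1 | 194 35.1 29.1 | 197 35.0 36.9 | 200 35.1 44.6 | 203 35.1 51.7 | 206 33.3 52.9 | 209 31.2 53.1 | 212 29.0 53.3 | 215 26.7 53.3 | 218 24.3 53.0 | 221 22.1 53.2 | 224 32.0 82.7 | 227 32.1 87.4 | 230 32.2 92.1 | 233 32.3 96.4 | 236 32.5 100.9 | 239 32.4 104.4 | 242 32.6 108.5 | 245 31.7 109.9 | 248 29.9 109.9 | 251 28.2 109.9 | 254 26.4 109.8 | 257 24.8 110.0 | 260 23.0 110.0 | 263 21.4 110.2 | 266 19.5 110.1 | 269 17.8 110.3 | 272 15.9 110.1 | 275 14.1 110.2 | 278 -21.1 58.7 | 281 -22.8 60.1 | 284 51.5 173.7 | 287 51.7 175.4 | 290 51.3 176.1 | 293 51.0 177.0 | 296 50.5 177.8 | 299 49.8 178.0 | 
[-1.77972712 -0.52987043  7.06160093]
winding Y [-73.76483422 -17.88789245]
```

View pics/w3.png

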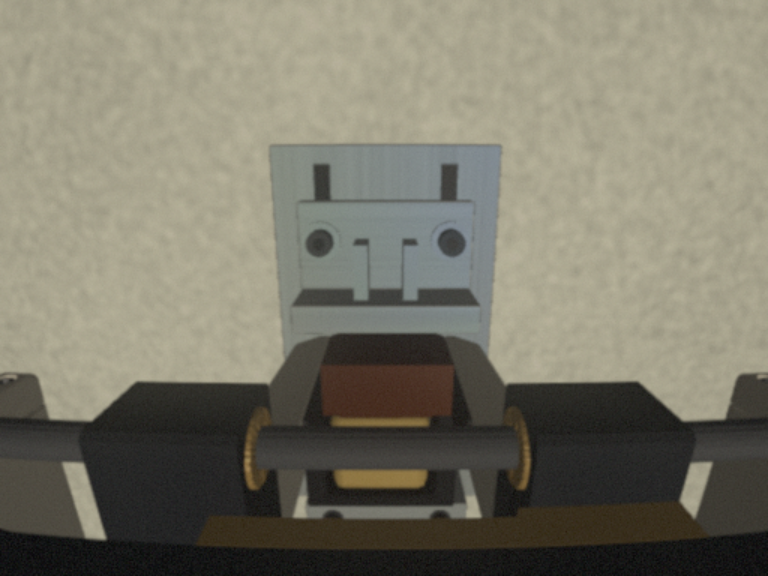

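The wedge stands upright in the gap, its head at rows 335–415, with the core still against the fence. It is bearing at about 8 N, so I add a little more press and bias it slightly towards the plates.

{"name": "servo_tool", "arguments": {"increments": [{"slide":[-0.2,0,0.3],"dr":[0,0,0],"jaw":1},{"slide":[-0.4,0,0.7],"dr":[0,0,0],"jaw":1},{"slide":[-0.4,0,0.7],"dr":[0,0,0],"jaw":1},{"slide":[-0.4,0,0.7],"dr":[0,0,0],"jaw":1},{"slide":[-0.4,0,0.7],"dr":[0,0,0],"jaw":1}], "force": 40}}

```text
t: 30.5
tool_pos: [0.5741, 0.2529, 0.2635]
orientation: [2.29, 2.15, 0.002]
force: [-2.9, -1.5, 10.4]
opening: 0.0459
gripper_force: 40.0
```

{"name": "servo_tool", "arguments": {"increments": [{"slide":[-0.3,0,0.1],"dr":[0,0,0],"jaw":1},{"slide":[-0.5,0,0.2],"dr":[0,0,0],"jaw":1},{"slide":[-0.5,0,0.2],"dr":[0,0,0],"jaw":1},{"slide":[-0.5,0,0.2],"dr":[0,0,0],"jaw":1},{"slide":[-0.5,0,0.2],"dr":[0,0,0],"jaw":1},{"slide":[-0.5,0,0.2],"dr":[0,0,0],"jaw":1},{"slide":[-0.5,0,0.2],"dr":[0,0,0],"jaw":1},{"slide":[-0.5,0,0.2],"dr":[0,0,0],"jaw":1}], "force": 40}}

```text
t: 31.3
tool_pos: [0.574, 0.2527, 0.2635]
orientation: [-2.29, -2.151, -0.003]
force: [-2.7, 0.8, 9.7]
opening: 0.0456
gripper_force: 40.0
```

```bash
python3 - <<'E'
from h import *
for i in range(4):
    im,d,W,c=cam('scene'); s=read_state(); print(s['t'],s['force'].round(1),s['tool_pos'].round(4),round(s['opening'],4))
save(im[140:230,240:350],'sc2.png',6)
E
```

```text
31.35 [-3.7 -0.2 10.9] [0.574  0.2527 0.2635] 0.0458
31.4 [-3.   0.9  9.5] [0.574  0.2527 0.2634] 0.0459
31.45 [-2.4 -0.4 10.2] [0.574  0.2527 0.2635] 0.046
31.5 [-2.5 -0.1 10.3] [0.574  0.2527 0.2635] 0.0454
```

View pics/sc2.png

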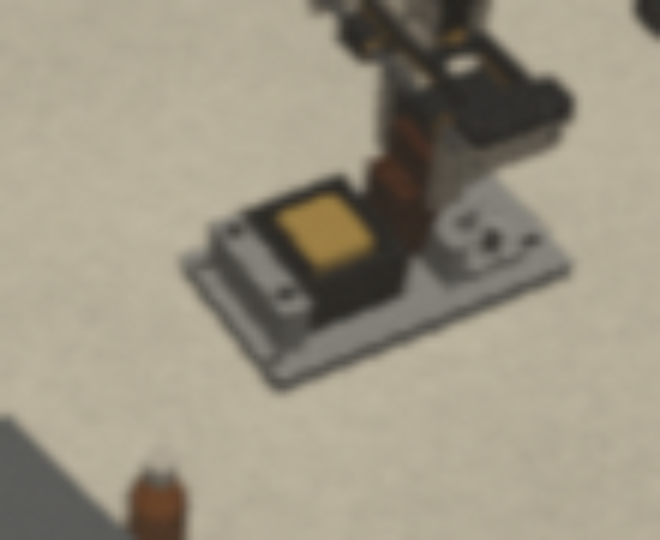

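The scene crop shows the core against the fence, both plates upright at about (395,190), and the wedge held behind them in the gap. The press is steady at about 10 N down with almost no side load, so I hand the job in.

```bash
python3 -c "
from plant import *
print(close_job())"
```

```text
the job is handed in; nothing more can be done
None
```

The job is handed in at about 31.5 s: two packing plates stand in the roughly 25 mm gap and the wedge is tight against them, still gripped and pressed down at a steady 10 N or so; the core was still against the fence in the last picture.

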